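# Wedge a dock's sprung catch open and take out the battery pack

### The job

Take the battery pack out of the charging dock and set it down gently, right way up, in the shallow grey tray. The sprung catch needs a hand of its own, so first prop it open: slide the thicker of the two white wedges, tip first, along the base into the gap between the dock's end wall and the catch, push it fully home so that its shoulder meets the wall, and leave it standing there by itself for the next pack. The pack's other end is tucked under a fixed lip, so bring the catch end up first and then draw it out; leave the thin wedge and the two small bottles where they are.

Things in the scene. Friction and masses are not known exactly. Their poses are not given: they have to be found in the camera images.
- dock: charging dock fixed to the table, its x pointing roughly away from the robot, the catch on its right (-y) end. Origin: underside, below the middle of the pack's seat; z up. Dark base plate: x -36..36, y -98..68 mm, top z 6, near edge bevelled. Corner guides (|x| 24.5..27.5, |y| 29..45, up to z 19) leave the middle of the pack's long sides free. Spring block y -98..-90, up to z 25
- dock_gap (a point): mouth of the wedge's gap: dock x -22, y -66.5, z 6 (on the base plate), axes as the dock's. Gap: 6 mm wide while the catch is shut, between the dock's aluminium end wall (dock x -22..22, y -63.5..-57.5, up to z 24, near outer edge chamfered 4 mm) and the catch's arm; open at the near and far sides, roofed by the hook at z 29 for x -11..11. The wedge goes in along +x
- catch (a joint): sprung catch, slides outward along the dock's -y; metres, 0 = shut, 0.012 = end of travel. Spring about 2.5 N shut, 4.5 N at 0.008. Arm: dock x -14..14, inner face at y -69.5 when shut (near edge bevelled 6 mm), z 6.5..36, thumb ridge to z 40. The pack is free from about 0.0055 on; the thick wedge holds it at about 0.008, the thin one only at 0.003
- catch_hook (a point): lower edge of the catch's hook tip (dock x 0, y -51, z 29 when shut; moves with the catch). The hook, 22 mm wide, z 29..36, reaches from the arm over the end wall and 5 mm over the pack's shoulder
- dock_lip (a point): lower inner edge of the fixed lip at the dock's +y end (dock x 0, y 52, z 15). Lip: x -19..19, y 52..62, z 15..20; the stop wall under it begins at y 59.5
- pack: dark grey battery pack in the dock, 0.18 to 0.37 kg; body 46 (x) x 96 (y) x 42 mm, grasp across the 46 mm. Origin: centre of the underside, z up; seated it is 6 mm above the dock's origin, axes alike. Shoulder at the -y end under the hook: 28 wide, 22 high, to y -56. An identical charged pack lies far back on the table and plays no part
- pack_tongue (a point): lower end of the pack's tongue (pack x 0, y 58, z 0): 30 wide, 6.5 high, sticks out 10 mm at the +y end, 6 mm of it under the dock's lip with 2.5 mm of play. Tilt the pack's -y end up about this point; at about 0.28 rad it clears the end wall and the open hook, then draw it out along its own -y by 12 mm or more and lift
- wedge_thick: white plastic wedge standing on the table on its long edge, the thicker of two, tip roughly away from the robot. Origin: underside, plane of the shoulder, mid-thickness; +x to the tip, z up. Blade 18 mm high, 14 thick for x 0..44, then tapered to the tip; face y +7 is flat all along (goes against the wall), the other tapers. Butt plate x -8..0, y -14..14, 24 high. 40 g
- wedge_thick_tip (a point): the thick wedge's tip, 1 to 2 mm thin (wedge x 76, y 5.9, z 0). Home: shoulder on the near end of the end wall, wedge origin at dock x -22, y -70.5, z 6. Fingers on the blade meet the wall first: push the rest on the butt. Sliding takes 5 to 15 N. Let go on the 14 mm part it stays; on the taper it creeps out. A 12 mm round push boss stands 4 mm out of the butt (to wedge x -12, y 0, z 11)
- wedge_thin: the other white wedge: same shape, length and height, but only 9 mm thick; too thin to free the pack. To be left alone
- tray: shallow grey plastic tray fixed to the table, 120 (x) x 165 (y) x 16 mm, walls and floor 3 mm. Origin: centre of its underside. The pack fits in lengthwise along the tray's y, either way round
- oil_bottle: small amber bottle with black cap, 28 mm wide, 62 mm high, origin under its centre; a bystander
- stain_bottle: small dark purple bottle with white cap, 32 mm wide, 75 mm high, origin under its centre; a bystander

How it is judged (in metres and radians):
On the way, in this order (a step that is already met when the one before it is completed fails the run):
1. the thick wedge is home in the gap, let go, and holds the catch open by itself while the pack is still in its seat (value of joint catch above 0.0065 m and x of wedge_thick in the frame of dock above -0.025 m and z of wedge_thick in the frame of dock below 0.012 m and angle between the x axis of wedge_thick and the x axis of dock, either way round below 0.15 rad and contact force between the fingers and wedge_thick below 0.1 N and distance between pack and dock below 0.015 m), for 0.2 s.
2. the pack is lifted clear of the dock while the wedge keeps the catch open (z of pack in the frame of dock above 0.05 m and value of joint catch above 0.0065 m), for 0.1 s.
At the end, for the whole second after the job is handed in: The pack lies flat and right way up on the tray's floor (within 45 mm of its middle, tilt under 0.1 rad), at rest; the thick wedge is still home in the gap (shoulder within 3 mm of the wall, on the base, within 0.15 rad of straight) and holds the catch open by more than 6.5 mm (horizontal distance between pack and tray below 0.045 m and z of pack in the frame of tray below 0.007 m and angle between pack's own z axis and vertical below 0.1 rad and linear speed of pack below 0.02 m/s and value of joint catch above 0.0065 m and x of wedge_thick in the frame of dock above -0.025 m and z of wedge_thick in the frame of dock below 0.012 m and angle between the x axis of wedge_thick and the x axis of dock, either way round below 0.15 rad); the robot touches nothing.
It fails at once if the thin wedge is moved by more than 4 cm (distance of wedge_thin from where it was at the start of the episode above 0.04 m).
It fails at once if one of the two small bottles is moved by more than 4 cm (distance of any of oil_bottle, stain_bottle from where it was at the start of the episode above 0.04 m).
It fails at once if the pack is dropped (falls faster than 0.5 m/s with nothing holding it) (linear speed of pack above 0.5 m/s and contact force between the fingers and pack below 0.1 N).
It also fails if it takes over 54 s, if anything falls off the work surface, if the arm or the gripper's body presses on something with over 40 N, if the wrist force passes 120 N, or if a joint passes its speed limit or range.

### The arm

A 6-joint arm with a two-finger parallel gripper is mounted at the origin on a cart in front of the work surface, level with it; the furniture and walls round the work are solid. World frame = base frame: x ahead of the robot, y to its left, z up, the work surface at z = 0. Lengths are in mm, angles in rad, forces in N, time in s.
With the tool pointing down it reaches from about 275 to 1000 mm from the base axis. Payload 8.4 kg.
Tool frame: the origin (TCP) lies between the finger pads; the fingertips stand r.finger_overhang ahead of it and the grasp point (between the pads) is the TCP (r.finger_overhang is the distance from the TCP to the fingertips, in mm); z points along the fingers, y is the line along which they close (so a half turn about z gives the same grasp; the last joint's range is limited). The gripper opens to 85 mm and grips with 20 to 120 N. Pads are 22 mm wide; open, the fingers measure 114 mm over their backs; the gripper's body (76 mm by 85 mm) begins 54 mm behind the grasp point. The pads swing forward as they close: fully open they stand 13 mm farther back than shut.
Start: joints at [-1.127, 0.353, 1.633, -0, 1.155, -0.002], TCP at [269.486, -563.919, 250.281] pointing down, gripper open.
Joint ranges: [-2.63, 2.63], [-0.92, 2.1], [0.06, 2.66], [-1.3, 4.44], [0, 2.69], [-3.02, 3.02]. Speed limits (rad/s): [2.22, 2.22, 2.79, 3.14, 3.14, 3.14].

### API

Orientations are given as [roll, pitch, yaw] about the fixed x, y, z axes, in that order (R = Rz(yaw) Ry(pitch) Rx(roll)).
In Python, from rig import r, cams, sign_off gives the robot as it stands.
- The arm moves only by the shell command python3 -m crank 'ROWS' [FORCE]. ROWS is JSON, a list of rows, each a list of 7 numbers: the shift along the tool's x, y, z in m, then the turn, a rotation vector about the tool's x, y, z in rad, then the closure, from 0 (fully open) to 1 (shut). In form: [[dx, dy, dz, ax, ay, az, gripper], ...]. A call has 1 to 5 rows; each row is the pose to reach, as a shift and turn from the pose commanded when the call began, along the tool's axes at that moment; what a row does not reach only later rows make up. A row lasts 1/10 s, in which the tool goes at most 50 mm and 8.59 degrees, less where a joint would pass 70% of its speed; a pose out of reach is approached as far as the arm can. A call with a gripper value outside its range is refused whole. The fingers move at their own pace and stop on an object; FORCE is the grip in N (left out, the last holds). Time passes only in rows, so rows that repeat a pose let the fingers close. It gives the time, the measured TCP pose, the force, the opening and the grip force at its end, in the units of the state.
- r.sense(): the state, without advancing time (a new reading comes with each control period).
- cams.grab_frame(name): name is "scene" or "top" or "wrist"; returns a dict with "image" (384x512x3 uint8, red, green, blue), "fx", "fy", "cx", "cy" (pixels), "position" and "orientation" of the camera in the world. Camera axes: x right, y down, z forward; pixel columns grow to the right and rows downward; lengths in mm; the calibration is good to about 2 mm. The wrist camera is an equidistant fisheye: a pixel r from the principal point sees the ray r / f radians off the axis. A picture is of the moment at which its call begins. There is no depth.
- sign_off(): hands the job in; it is judged then, once.
The state is a dict: "clock": time; "qpos": joint angles; "qvel": joint speeds; "joint_efforts": joint torques, N m; "eef_pos": TCP position; "tcp_rot": TCP orientation; "contact_force": force on the tool from outside, world axes, zero at the start; "wrist_torque": the same for the moment, N m; "opening": opening from 0.0 (shut) to 1.0 (fully open); "grasp_force": force on a finger pad.
Only numpy, scipy, OpenCV 4.12 (cv2) and the standard library are available. Lean on these libraries where they do the work, as an engineer would, in place of code of your own. Each camera call takes 0.05 s, during which the arm holds its last target. There are 200 camera calls.

## Working session

There is one attempt and no reset: what is moved stays moved. The work goes in short steps, Python scripts to look and compute and a shell command to move; the robot and the scene stay as the last step left them, time stands still between calls to the robot, and variables do not carry over. Pictures are saved under pics/ and viewed, at most 14 in all, crops included, and the job is handed in when it is done.

```bash
ls; mkdir -p pics
python3 - <<'E'
from rig import r,cams
import cv2
print(r.sense(), r.finger_overhang)
import pickle
for n in ("scene","top","wrist"):
    f=cams.grab_frame(n); pickle.dump(f,open(f"{n}0.pkl","wb"))
    print(n,{k:v for k,v in f.items() if k!="image"})
    cv2.imwrite(f"pics/{n}0.png",f["image"][:,:,::-1])
import numpy as np
a=cv2.imread("pics/top0.png");cv2.imwrite("pics/top0b.png",cv2.resize(a,(800,600),interpolation=cv2.INTER_CUBIC))
a=cv2.imread("pics/scene0.png");cv2.imwrite("pics/scene0b.png",cv2.resize(a,(800,600),interpolation=cv2.INTER_CUBIC))
E
```

```text
pics
{'clock': 0.0, 'qpos': array([-1.12740019e+00,  3.53619886e-01,  1.63416162e+00,  1.19873963e-05,
        1.15522097e+00, -2.41088608e-03]), 'qvel': array([-0.00112373, -0.00078035, -0.00016924, -0.0012297 , -0.00230135,
       -0.00054992]), 'joint_efforts': array([-3.38245831e-03, -6.05272794e+01, -3.42063832e+01, -3.85959056e-04,
        9.51005670e-03, -7.00952069e-05]), 'eef_pos': array([ 269.28628072, -563.49014992,  249.56756729]), 'tcp_rot': array([-3.14018286e+00, -1.43591286e-05,  4.45802167e-01]), 'contact_force': array([ 0.47317259, -0.28531899,  0.07709193]), 'wrist_torque': array([-0.00818409, -0.01364714,  0.02123513]), 'grasp_force': 0.0, 'opening': 0.9998929044383861} 19.0
scene {'fx': 402.6030598038385, 'fy': 402.6030598038385, 'cx': 259.37479629025034, 'cy': 194.9397036215151, 'position': array([681.42886251, 568.27412555, 773.74084443]), 'orientation': array([-2.47331927, -0.01007749,  2.92851081])}
top {'fx': 346.79432877606826, 'fy': 346.79432877606826, 'cx': 261.2864525461028, 'cy': 195.0225757651543, 'position': array([354.8489997 ,  -5.69096478, 961.74924235]), 'orientation': array([-2.93348798e+00, -2.37873706e-03, -1.55326992e+00])}
wrist {'fx': 297.3186396354542, 'fy': 297.3186396354542, 'cx': 258.9080580596577, 'cy': 191.30227926870924, 'position': array([ 337.49407115, -530.78700248,  374.37365066]), 'orientation': array([ 2.83989491e+00,  1.14014373e-03, -1.12523965e+00])}
```

View pics/top0b.png

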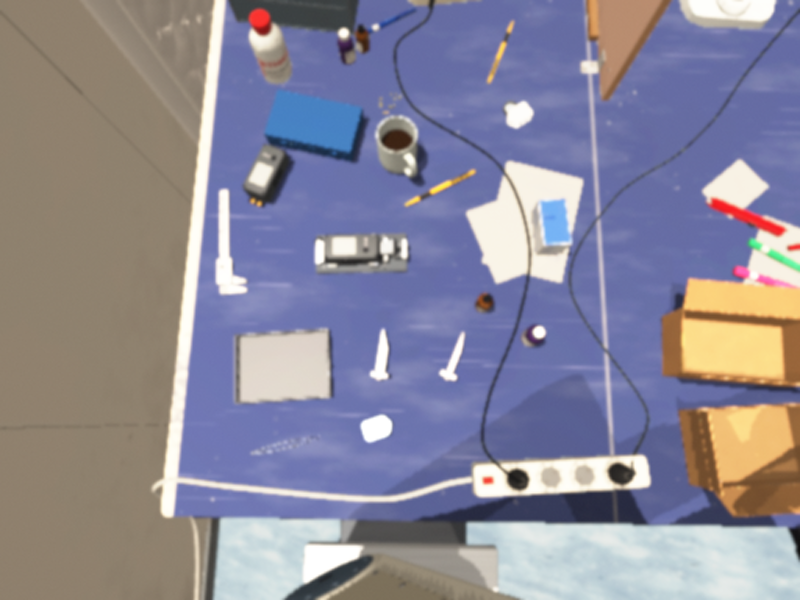

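View pics/scene0b.png

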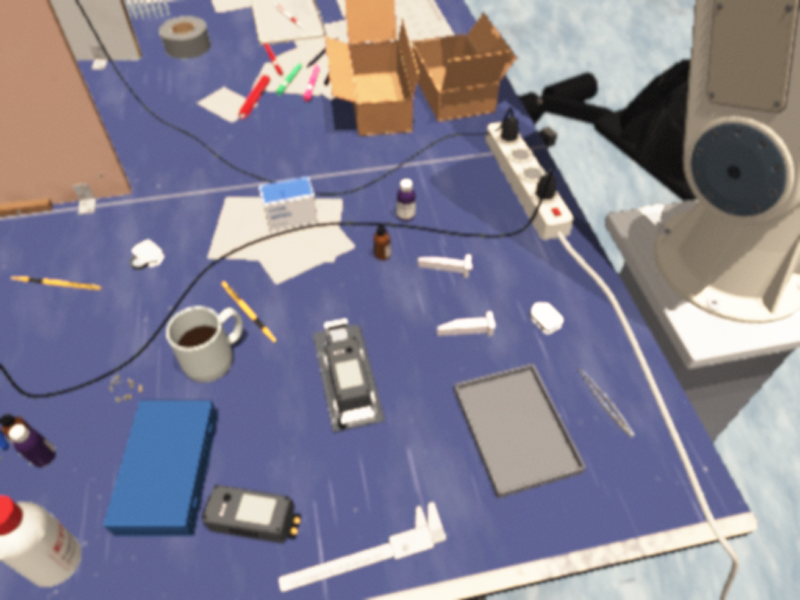

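The top view shows the dock at about (362,252), wedges at (380,355) and (453,357), the tray at (283,366) and bottles at (485,302) and (535,335), all in 800x600 pixels. The catch end of the dock is at image right (-y).

```bash
cat > h.py <<'E'
import numpy as np,cv2,pickle
from scipy.spatial.transform import Rotation as R
def rot(rpy): return R.from_euler('xyz',rpy).as_matrix()
def cast(f,uv,z,fish=False):
    uv=np.atleast_2d(uv).astype(float); x=(uv[:,0]-f['cx'])/f['fx']; y=(uv[:,1]-f['cy'])/f['fy']
    if fish:
        t=np.hypot(x,y)+1e-9; d=np.c_[x/t*np.sin(t),y/t*np.sin(t),np.cos(t)]
    else: d=np.c_[x,y,np.ones_like(x)]
    d=d@rot(f['orientation']).T; p=f['position']
    return p+d*((z-p[2])/d[:,2])[:,None]
def proj(f,P,fish=False):
    c=(np.atleast_2d(P)-f['position'])@rot(f['orientation'])
    if fish:
        rr=np.hypot(c[:,0],c[:,1])+1e-9; t=np.arctan2(rr,c[:,2]); x=c[:,0]/rr*t; y=c[:,1]/rr*t
    else: x=c[:,0]/c[:,2]; y=c[:,1]/c[:,2]
    return np.c_[f['cx']+f['fx']*x,f['cy']+f['fy']*y]
E
python3 - <<'E'
from h import *
f=pickle.load(open('top0.pkl','rb')); g=pickle.load(open('scene0.pkl','rb'))
im=f['image']; hsv=cv2.cvtColor(im,cv2.COLOR_RGB2HSV)
cv2.imwrite('pics/dock.png',cv2.resize(im[140:250,190:310,::-1],None,fx=5.4,fy=5.4,interpolation=cv2.INTER_CUBIC))
def blobs(f,m,box,z,amin=15):
    mm=np.zeros_like(m); x0,y0,x1,y1=box; mm[y0:y1,x0:x1]=m[y0:y1,x0:x1]
    for c in cv2.findContours(mm,cv2.RETR_EXTERNAL,cv2.CHAIN_APPROX_NONE)[0]:
        if cv2.contourArea(c)<amin: continue
        P=cast(f,c[:,0],z)[:,:2].astype(np.float32)
        r=cv2.minAreaRect(P); print(cv2.contourArea(c),cv2.boundingRect(c),np.round(cv2.boxPoints(r)).tolist(),np.round(r[0]),np.round(r[1]),round(r[2],1))
w=((hsv[...,1]<60)&(hsv[...,2]>150)).astype(np.uint8)
print('wedges top');blobs(f,w,(225,205,310,250),18)
wg=cv2.cvtColor(g['image'],cv2.COLOR_RGB2HSV); w2=((wg[...,1]<60)&(wg[...,2]>150)).astype(np.uint8)
print('wedges scene');blobs(g,w2,(255,155,325,220),18)
t=((hsv[...,1]<70)&(hsv[...,2]>70)&(hsv[...,2]<215)).astype(np.uint8)
print('tray');blobs(f,t,(140,200,220,265),16,300)
d=((hsv[...,1]<100)).astype(np.uint8)
print('dock');blobs(f,d,(190,140,270,185),6,300)
E
```

```text
wedges top
199.5 (280, 212, 18, 32) [[419.0, -89.0], [508.0, -107.0], [514.0, -73.0], [425.0, -55.0]] [466. -81.] [34. 91.] 78.6
230.5 (236, 210, 13, 35) [[418.0, 62.0], [418.0, 29.0], [511.0, 31.0], [511.0, 64.0]] [465.  47.] [93. 33.] 1.5
wedges scene
398.5 (279, 198, 39, 18) [[416.0, 24.0], [503.0, 2.0], [515.0, 51.0], [429.0, 72.0]] [466.  37.] [50. 89.] 76.0
291.5 (267, 162, 36, 16) [[418.0, -96.0], [506.0, -114.0], [517.0, -65.0], [429.0, -46.0]] [468. -80.] [51. 90.] 78.3
tray
2822.5 (149, 209, 64, 50) [[373.0, 293.0], [388.0, 123.0], [514.0, 134.0], [500.0, 304.0]] [444. 214.] [127. 171.] 4.8
dock
3466.0 (190, 140, 80, 45) [[585.0, 204.0], [589.0, -26.0], [721.0, -24.0], [717.0, 206.0]] [653.  90.] [132. 230.] 1.1
```

View pics/dock.png

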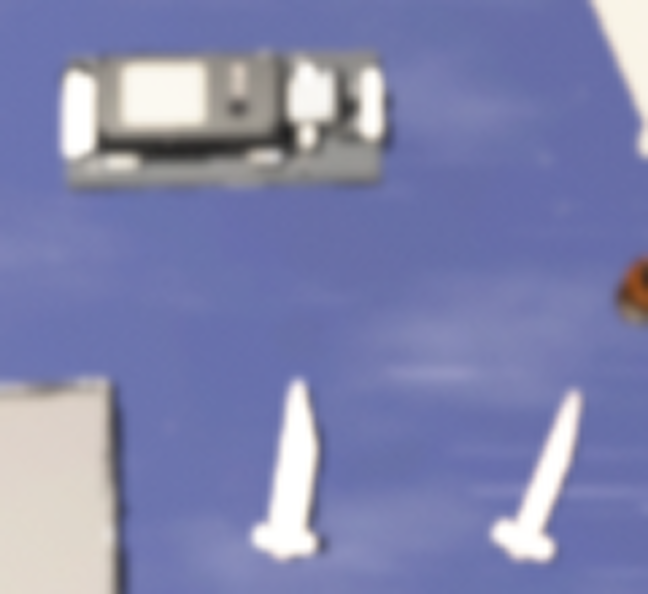

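The left wedge, at world (465,47), is clearly the thick one. I'll fly over for a close look with the wrist camera.

```bash
python3 -m crank '[[0.03,-0.03,0,0,0,0,0],[0.06,-0.06,0,0,0,0,0],[0.09,-0.09,0,0,0,0,0],[0.12,-0.12,0,0,0,0,0],[0.15,-0.15,0,0,0,0,0]]'
python3 -m crank '[[0.03,-0.03,0,0,0,0,0],[0.06,-0.06,0,0,0,0,0],[0.09,-0.09,0,0,0,0,0],[0.12,-0.12,0,0,0,0,0],[0.15,-0.15,0,0,0,0,0]]'
python3 -m crank '[[0.028,-0.028,0,0,0,0.12,0],[0.056,-0.056,0,0,0,0.24,0],[0.084,-0.084,0,0,0,0.36,0],[0.112,-0.11,0,0,0,0.48,0],[0.14,-0.136,0,0,0,0.57,0]]'
python3 -m crank '[[0,0,0,0,0,0,0],[0,0,0,0,0,0,0]]'
python3 - <<'E'
from rig import r,cams
from h import *
f=cams.grab_frame('wrist'); pickle.dump(f,open('w1.pkl','wb')); print({k:v for k,v in f.items() if k!='image'})
s=r.sense();print(s['clock'],s['eef_pos'],s['tcp_rot'])
cv2.imwrite('pics/w1.png',cv2.resize(f['image'][:,:,::-1],(800,600),interpolation=cv2.INTER_CUBIC))
E
```

```text
clock: 0.65
eef_pos: [340.3, -362.2, 250.1]
tcp_rot: [-3.141, -0.0, 0.445]
contact_force: [0.5, 0.6, 0.5]
opening: 0.998
grasp_force: 0.0
clock: 1.15
eef_pos: [411.0, -162.2, 250.3]
tcp_rot: [3.141, -0.0, 0.446]
contact_force: [0.5, 0.0, 1.0]
opening: 0.999
grasp_force: 0.0
clock: 1.65
eef_pos: [478.7, 20.9, 250.3]
tcp_rot: [3.142, -0.0, -0.129]
contact_force: [0.0, -0.6, 0.1]
opening: 0.999
grasp_force: 0.0
clock: 1.85
eef_pos: [478.3, 19.8, 250.0]
tcp_rot: [3.141, 0.001, -0.121]
contact_force: [-0.0, 0.1, -0.8]
opening: 1.001
grasp_force: 0.0
{'fx': 297.3186396354542, 'fy': 297.3186396354542, 'cx': 258.9080580596577, 'cy': 191.30227926870924, 'position': array([553.3702018 ,  10.80752804, 374.66288333]), 'orientation': array([ 2.83916471e+00, -4.57003991e-04, -1.69205821e+00])}
1.9 [478.01731346  19.00515509 249.97613012] [ 3.14107669e+00  8.96348369e-04 -1.22217076e-01]
```

View pics/w1.png

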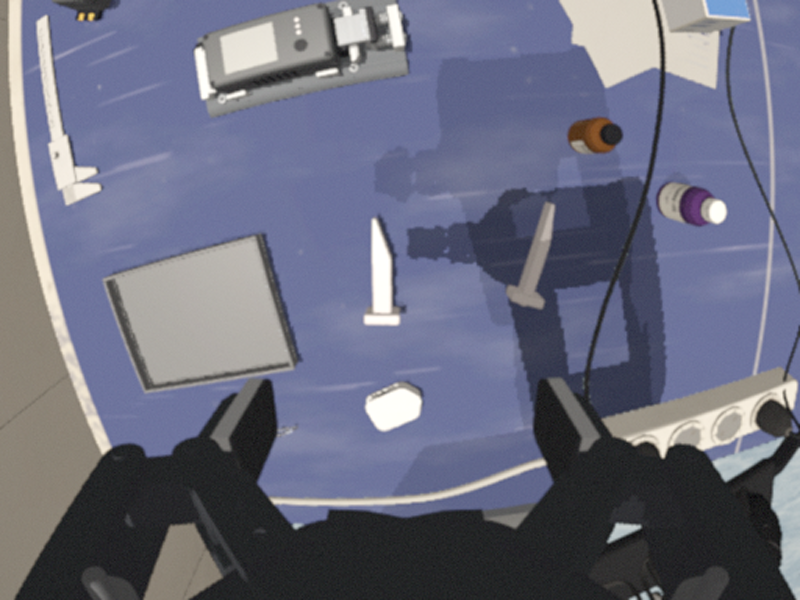

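The wrist view shows the thick wedge at (380,270), thin wedge at (535,255), dock at (300,55) with near plate corners at about (212,117) and (408,75), tray at (205,310). Measuring these.

Run:
```python
from h import *
f=pickle.load(open('w1.pkl','rb')); im=f['image']; hsv=cv2.cvtColor(im,cv2.COLOR_RGB2HSV)
w=((hsv[...,1]<70)&(hsv[...,2]>140)).astype(np.uint8); m=np.zeros_like(w); m[130:215,222:265]=w[130:215,222:265]
L=[];Rr=[]
for row in range(136,218):
    c=np.flatnonzero(m[row])
    if len(c): 
        L.append((c[0]-.5,row)); Rr.append((c[-1]+.5,row))
L=np.array(L);Rr=np.array(Rr); PL=cast(f,L,18,1)[:,:2]; PR=cast(f,Rr,18,1)[:,:2]
for a,b,c in zip(L[::5],PL[::5],PR[::5]): print(a,b.round(1),c.round(1),round(float(np.hypot(*(b-c))),1))
n=len(PL); sel=slice(8,int(n*.75)); 
k=np.polyfit(PL[sel,0],PL[sel,1],1); print('flat yaw',np.arctan(k[0]),'y at x=430,465',np.polyval(k,[430,465]))
# tip & butt
print('tip z18',PL[0],PR[0],'butt rows end z0/24',cast(f,L[-1:],0,1),cast(f,L[-1:],24,1), 'last rows',L[-8:].tolist(),Rr[-8:].tolist())
# tray corners z16 outer top
t=(np.array([(107,279),(262,235),(298,365),(147,391)])+.5)*.64-.5
T=cast(f,t,16,1);print('tray',T.round(),T.mean(0).round(1),[np.linalg.norm(T[i]-T[i-1]).round() for i in range(4)])
d=(np.array([(210,115),(408,75)])+.5)*.64-.5
D=cast(f,d,3,1);print('dock near corners',D.round(1),np.linalg.norm(D[0]-D[1]),np.arctan2(*(D[0]-D[1])[:2][::1]))
crop=im[0:80,120:270,::-1]; cv2.imwrite('pics/d1.png',cv2.resize(crop,None,fx=5.3,fy=5.3,interpolation=cv2.INTER_CUBIC))
```

```text
[257.5 136. ] [512.1  17.4] [511.1   9. ] 8.4
[236.5 141. ] [509.3  43.3] [508.5  37.3] 6.0
[236.5 146. ] [503.2  44.1] [502.1  35.7] 8.5
[236.5 151. ] [497.1  44.9] [495.7  34.1] 11.0
[236.5 156. ] [491.   45.8] [489.4  33.7] 12.2
[236.5 161. ] [484.8  46.6] [483.  32.] 14.7
[236.5 166. ] [478.6  47.5] [476.4  30.4] 17.2
[236.5 171. ] [472.3  48.4] [470.2  31.2] 17.3
[236.5 176. ] [466.   49.3] [463.9  32. ] 17.4
[236.5 181. ] [459.6  50.2] [455.4  15.6] 34.9
[236.5 186. ] [453.2  51.1] [448.9  16.3] 35.0
[225.5 191. ] [448.4  65.9] [442.4  17.1] 49.2
[221.5 196. ] [442.4  72. ] [435.9  17.8] 54.6
[221.5 201. ] [435.8  73.1] [429.2  18.6] 54.9
[221.5 206. ] [429.1  74.2] [422.5  19.4] 55.2
[221.5 211. ] [422.3  75.3] [415.7  20.2] 55.5
flat yaw -0.30122481126499845 y at x=430,465 [64.75151182 53.87775483]
tip z18 [512.14895536  17.36988153] [511.13893002   9.02419177] butt rows end z0/24 [[411.33273944  79.28024822   0.        ]] [[420.43131645  74.89405104  24.        ]] last rows [[221.5, 207.0], [221.5, 208.0], [221.5, 209.0], [221.5, 210.0], [221.5, 211.0], [221.5, 212.0], [221.5, 213.0], [221.5, 214.0]] [[264.5, 207.0], [264.5, 208.0], [264.5, 209.0], [264.5, 210.0], [264.5, 211.0], [264.5, 212.0], [264.5, 213.0], [264.5, 214.0]]
tray [[495. 296.  16.]
 [510. 132.  16.]
 [394. 123.  16.]
 [379. 288.  16.]] [444.5 209.8  16. ] [np.float64(117.0), np.float64(165.0), np.float64(116.0), np.float64(165.0)]
dock near corners [[616.7 165.7   3. ]
 [620.2  -0.    3. ]] 165.77521571173688 -0.021471850432098347
```

View pics/d1.png

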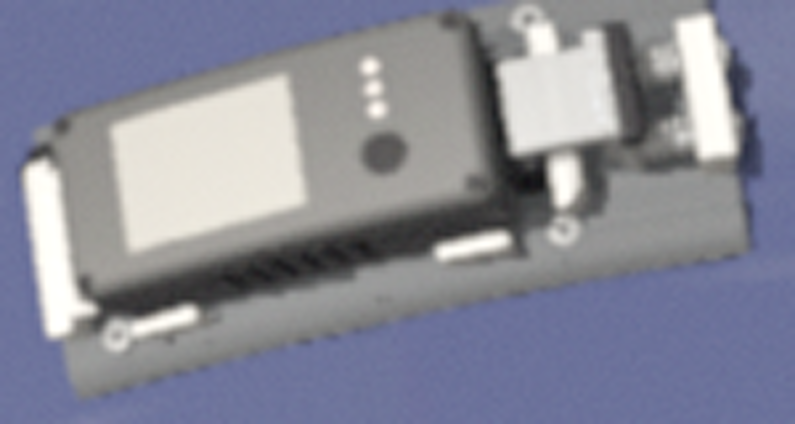

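Run:
```python
from h import *
f=pickle.load(open('w1.pkl','rb')); im=f['image'].astype(int)
print('wall near top edge z24',cast(f,[(226.6,38.7)],24,1).round(1))
s=im[...,0]-im[...,2]  # red-blue: white ~0, table strongly negative
print(s[150,225:262]); print(im[150,225:262,0]); print(im[195:212,243,0])
m=((s>-35)&(im[...,0]>150)).astype(np.uint8); m[:130]=0;m[215:]=0;m[:,:222]=0;m[:,265:]=0
for row in range(136,212,3):
    c=np.flatnonzero(m[row])
    if len(c):
        e=np.array([(c[0]-.5,row),(c[-1]+.5,row)]); z=24 if row>197 else 18
        P=cast(f,e,z,1)[:,:2]; print(row,e[:,0],P.round(1).tolist(),round(float(np.hypot(*(P[0]-P[1]))),1))
```

```text
wall near top edge z24 [[633.1  38.6  24. ]]
[-45 -44 -45 -44 -45 -46 -46 -47 -48 -47 -49 -47 -15   8   4   0   0   5
  13  14   5 -11 -25 -33 -41 -44 -46 -45 -46 -44 -46 -45 -43 -44 -45 -43
 -34]
[109 111 109 111 110 109 108 108 108 109 106 105 156 229 255 255 255 255
 240 185 119  69  57  69  94 112 112 112 111 112 110 113 114 114 110  91
  78]
[255 255 255 255 255 214 200 244 255 255 255 255 227 159 121 120 122]
139 [238.5 239.5] [[511.4, 40.5], [511.2, 39.3]] 1.2
142 [236.5 241.5] [[508.1, 43.4], [507.3, 37.4]] 6.1
145 [236.5 242.5] [[504.4, 43.9], [503.5, 36.7]] 7.3
148 [236.5 243.5] [[500.8, 44.4], [499.7, 36.0]] 8.5
151 [236.5 244.5] [[497.1, 44.9], [495.9, 35.3]] 9.7
154 [236.5 246.5] [[493.4, 45.4], [491.9, 33.3]] 12.2
157 [236.5 247.5] [[489.7, 45.9], [488.0, 32.6]] 13.4
160 [236.5 248.5] [[486.0, 46.5], [484.2, 31.9]] 14.7
163 [236.5 249.5] [[482.3, 47.0], [480.3, 31.1]] 16.0
166 [236.5 250.5] [[478.6, 47.5], [476.4, 30.4]] 17.2
169 [237.5 250.5] [[474.7, 46.8], [472.7, 30.9]] 16.0
172 [237.5 250.5] [[470.9, 47.3], [468.9, 31.4]] 16.1
175 [237.5 250.5] [[467.1, 47.9], [465.1, 31.9]] 16.1
178 [237.5 250.5] [[463.3, 48.4], [461.3, 32.4]] 16.2
181 [237.5 250.5] [[459.5, 49.0], [457.5, 32.9]] 16.2
184 [237.5 250.5] [[455.6, 49.5], [453.6, 33.4]] 16.3
187 [237.5 250.5] [[451.7, 50.1], [449.8, 33.9]] 16.3
190 [237.5 250.5] [[447.9, 50.6], [445.9, 34.4]] 16.4
193 [237.5 250.5] [[443.9, 51.2], [441.9, 34.9]] 16.4
196 [237.5 250.5] [[440.0, 51.7], [438.0, 35.4]] 16.5
199 [237.5 250.5] [[438.0, 51.6], [436.0, 35.5]] 16.2
202 [231.5 255.5] [[435.0, 59.7], [431.4, 29.8]] 30.1
205 [231.5 256.5] [[431.0, 60.3], [427.2, 29.1]] 31.5
208 [234.5 254.5] [[426.6, 57.1], [423.6, 32.1]] 25.2
```

Thick wedge: origin about (436,45), yaw -0.122, which matches the tool yaw. Dock: origin about (654,99), yaw +0.021. Descending to grasp the blade.

```bash
python3 -m crank '[[-0.008,-0.005,0.04,0,0,0,0],[-0.016,-0.01,0.08,0,0,0,0],[-0.024,-0.015,0.12,0,0,0,0],[-0.032,-0.021,0.16,0,0,0,0],[-0.032,-0.021,0.18,0,0,0,0]]'
python3 -m crank '[[0,0,0,0,0,0,0],[0,0,0,0,0,0,0]]'
python3 - <<'E'
from rig import r,cams
from h import *
f=cams.grab_frame('wrist'); pickle.dump(f,open('w2.pkl','wb'))
s=r.sense();print(s['clock'],s['eef_pos'],s['tcp_rot'],s['contact_force'])
cv2.imwrite('pics/w2.png',f['image'][:,:,::-1])
E
```

```text
clock: 2.4
eef_pos: [446.2, 43.0, 67.7]
tcp_rot: [3.141, 0.004, -0.125]
contact_force: [-0.4, -0.1, 0.2]
opening: 1.0
grasp_force: 0.0
clock: 2.6
eef_pos: [449.4, 43.2, 70.7]
tcp_rot: [3.141, 0.0, -0.125]
contact_force: [1.2, -0.3, 0.3]
opening: 0.999
grasp_force: 0.0
2.65 [450.17817714  43.32346236  71.3250129 ] [-3.14137821e+00 -1.38098015e-03 -1.24928000e-01] [-0.06294666  0.36192139  1.2626201 ]
```

View pics/w2.png

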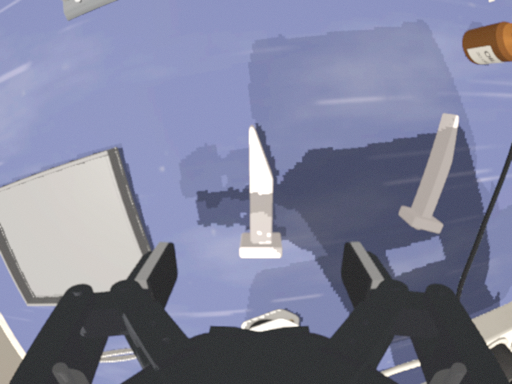

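The wrist view shows the blade at cols 249-273, butt at rows 233-257, centred between the fingers (cols 175 and 342). Next: a quick numeric check, then the descent.

Run:
```python
from h import *
f=pickle.load(open('w2.pkl','rb')); im=f['image'].astype(int); m=(im[...,0]>170)
print(f['position'])
L=[];Q=[]
for row in list(range(130,260,8)):
    c=np.flatnonzero(m[row,235:290])+235
    if len(c): z=24 if row>234 else 18; P=cast(f,[(c[0]-.5,row),(c[-1]+.5,row)],z,1)[:,:2];print(row,c[0],c[-1],P.round(1).tolist())
print(im[225:262,255,0])
print('col255 rows 232,245,258 @24,24,0',cast(f,[(255,233)],24,1),cast(f,[(255,247)],24,1),cast(f,[(255,126)],18,1))
```

```text
[524.41284464  33.85978085 195.38740887]
130 248 255 [[508.3, 42.7], [507.7, 38.0]]
138 248 258 [[503.6, 43.3], [502.7, 36.8]]
146 249 261 [[498.7, 43.4], [497.7, 35.6]]
154 249 264 [[493.8, 44.0], [492.6, 34.4]]
162 249 267 [[488.9, 44.7], [487.4, 33.2]]
170 249 270 [[483.9, 45.3], [482.2, 32.0]]
178 249 272 [[478.9, 46.0], [477.1, 31.3]]
186 249 272 [[473.8, 46.7], [471.9, 31.9]]
194 250 271 [[468.5, 46.8], [466.8, 33.1]]
202 251 271 [[463.2, 46.9], [461.5, 33.7]]
210 251 271 [[457.8, 47.6], [456.2, 34.3]]
218 250 271 [[452.4, 49.0], [450.7, 34.9]]
226 250 271 [[446.8, 49.8], [445.0, 35.5]]
234 241 279 [[441.8, 56.5], [438.6, 30.9]]
242 239 281 [[439.1, 57.8], [435.6, 30.3]]
250 238 282 [[433.3, 59.4], [429.6, 30.2]]
258 240 280 [[427.1, 59.0], [423.7, 32.1]]
[230 230 230 231 230 230 230 230 230 231 230 231 230 230 230 229 230 227
 207 187 180 199 252 255 255 255 255 255 255 255 255 255 255 206 159 158
 159]
col255 rows 232,245,258 @24,24,0 [[444.18518188  46.41807829  24.        ]] [[434.1571299   47.73368251  24.        ]] [[510.16234418  37.94727447  18.        ]]
```

```bash
python3 -m crank '[[0,0.001,0.02,0,0,0,0],[0,0.001,0.04,0,0,0,0],[0,0.001,0.047,0,0,0,0],[0,0.001,0.047,0,0,0,0.3],[0,0.001,0.047,0,0,0,0.6]]' 60
python3 -m crank '[[0,0,0,0,0,0,0.9],[0,0,0,0,0,0,0.9],[0,0,0,0,0,0,0.9],[0,0,0,0,0,0,0.9],[0,0,0,0,0,0,0.9]]' 60
python3 -m crank '[[0,0,0,0,0,0,0.9],[0,0,0,0,0,0,0.9]]' 60
```

```text
clock: 3.15
eef_pos: [450.0, 43.0, 24.3]
tcp_rot: [-3.141, -0.001, -0.124]
contact_force: [1.1, 0.2, -0.5]
opening: 0.693
grasp_force: 0.0
clock: 3.65
eef_pos: [449.6, 43.0, 24.0]
tcp_rot: [-3.141, -0.001, -0.124]
contact_force: [-1.3, 0.1, 9.5]
opening: 0.146
grasp_force: 59.0
clock: 3.85
eef_pos: [449.6, 43.0, 24.0]
tcp_rot: [-3.141, -0.001, -0.124]
contact_force: [-1.8, -0.8, 10.2]
opening: 0.144
grasp_force: 59.0
```

```bash
python3 -m crank '[[0,0,-0.015,0,0,0,0.9],[0,0,-0.03,0,0,-0.07,0.9],[0,0,-0.03,0,0,-0.145,0.9],[0,0,-0.03,0,0,-0.145,0.9]]'
python3 -m crank '[[0.03,0.005,0,0,0,0,0.9],[0.06,0.01,0,0,0,0,0.9],[0.09,0.015,0,0,0,0,0.9],[0.109,0.019,0,0,0,0,0.9],[0.109,0.019,0,0,0,0,0.9]]'
python3 -m crank '[[0,0,0,0,0,0,0.9],[0,0,0,0,0,0,0.9],[0,0,0,0,0,0,0.9]]'
python3 - <<'E'
from rig import r,cams
from h import *
f=cams.grab_frame('wrist'); pickle.dump(f,open('w3.pkl','wb'))
s=r.sense();print(s['clock'],s['eef_pos'],s['tcp_rot'],s['contact_force'])
cv2.imwrite('pics/w3.png',cv2.resize(f['image'][0:300,130:430,::-1],None,fx=2,fy=2,interpolation=cv2.INTER_CUBIC))
E
```

```text
clock: 4.25
eef_pos: [449.6, 43.1, 53.8]
tcp_rot: [-3.142, -0.001, 0.022]
contact_force: [0.4, 0.3, -0.5]
opening: 0.144
grasp_force: 59.0
clock: 4.75
eef_pos: [561.2, 25.9, 53.2]
tcp_rot: [3.142, -0.002, 0.018]
contact_force: [0.4, 0.0, -1.1]
opening: 0.143
grasp_force: 58.9
clock: 5.05
eef_pos: [557.3, 26.4, 53.1]
tcp_rot: [3.142, 0.001, 0.021]
contact_force: [0.5, -0.3, -0.3]
opening: 0.14
grasp_force: 58.9
5.1 [557.59629604  26.42973634  53.23465289] [-3.14158322e+00  7.90967300e-04  2.06912030e-02] [-0.26414581 -0.37657611  0.3474725 ]
```

View pics/w3.png

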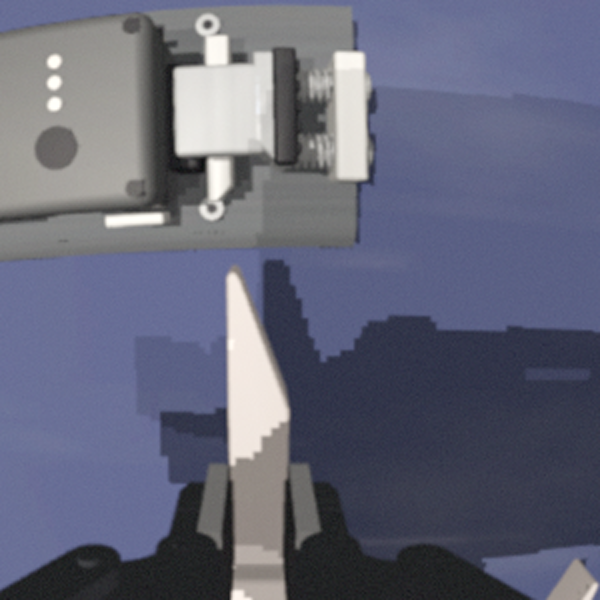

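The picture shows the held wedge straight, tip at crop (235,268), flat edge at col 229; the end wall's outer edge is at col ~231, row 180.

Run:
```python
from h import *
f=pickle.load(open('w3.pkl','rb')); im=f['image'].astype(int)
o=lambda x,y:((x+.5)/2-.5+130,(y+.5)/2-.5)
for n,p,z in [('wall outer top edge',(231,175),24),('wall inner top',(206,195),24),('wall near end',(212,203),24),('plate near right corner',(356,243),6),('near left-ish plate',(100,255),6),('spring block near right top',(368,180),25),('spring block near left top',(337,180),25),
 ('wedge flat a',(228,300),47.2),('wedge flat b',(230,450),47.2),('wedge right',(290,412),47.2),('wedge tip',(233,268),47.2)]:
    print(n,cast(f,[o(*p)],z,1)[0].round(1))
print(im[88,235:262].tolist()); print(im[95,228:250,0])
```

```text
wall outer top edge [640.1  35.2  24. ]
wall inner top [634.9  41.5  24. ]
wall near end [632.8  40.   24. ]
plate near right corner [ 6.223e+02 -3.000e-01  6.000e+00]
near left-ish plate [617.9  74.5   6. ]
spring block near right top [6.4e+02 3.0e-01 2.5e+01]
spring block near left top [639.6   8.3  25. ]
wedge flat a [611.4  34.4  47.2]
wedge flat b [575.3  33.8  47.2]
wedge right [585.3  19.8  47.2]
wedge tip [618.6  33.4  47.2]
[[233, 230, 224], [248, 244, 238], [255, 251, 245], [255, 255, 248], [255, 252, 245], [249, 246, 239], [244, 241, 233], [238, 234, 227], [230, 226, 219], [208, 205, 198], [161, 157, 151], [116, 113, 109], [84, 81, 80], [63, 63, 63], [59, 60, 57], [67, 67, 66], [65, 66, 64], [59, 60, 60], [61, 63, 62], [68, 70, 72], [88, 91, 89], [114, 114, 113], [132, 133, 130], [136, 135, 135], [134, 134, 133], [134, 133, 134], [133, 133, 133]]
[ 80  78  81  78  77 116 189 230 246 254 255 255 248 233 198 151 112  84
  70  74  81  80]
```

Wall's outer face is at y≈35.2 and the wedge's flat at ≈34.8; I'll shift 1 mm outward, lower and slide in.

```bash
python3 -m crank '[[0,0.001,0.011,0,0,0,0.9],[0,0.001,0.022,0,0,0,0.9],[0,0.001,0.022,0,0,0,0.9],[0,0.001,0.022,0,0,0,0.9]]'
python3 -m crank '[[0.006,0,0,0,0,0,0.9],[0.012,0,0,0,0,0,0.9],[0.018,0,0,0,0,0,0.9],[0.024,0,0,0,0,0,0.9],[0.03,0,0,0,0,0,0.9]]'
python3 -m crank '[[0.005,0,0,0,0,0,0.9],[0.01,0,0,0,0,0,0.9],[0.015,0,0,0,0,0,0.9],[0.02,0,0,0,0,0,0.9],[0.02,0,0,0,0,0,0.9]]'
```

```text
clock: 5.5
eef_pos: [558.0, 25.2, 30.5]
tcp_rot: [3.142, 0.002, 0.021]
contact_force: [0.1, 0.1, -0.4]
opening: 0.143
grasp_force: 58.9
clock: 6.0
eef_pos: [589.4, 25.9, 31.4]
tcp_rot: [-3.142, -0.0, 0.021]
contact_force: [0.0, 0.6, -0.2]
opening: 0.145
grasp_force: 58.9
clock: 6.5
eef_pos: [608.9, 26.7, 31.0]
tcp_rot: [-3.141, 0.0, 0.021]
contact_force: [-1.5, 3.6, -1.9]
opening: 0.141
grasp_force: 58.8
```

```bash
python3 -m crank '[[0.003,0,0,0,0,0,0.9],[0.006,0,0,0,0,0,0.9],[0.009,0,0,0,0,0,0.9],[0.009,0,0,0,0,0,0.9]]'
python3 -m crank '[[0.002,0,0,0,0,0,0.9],[0.004,0,0,0,0,0,0.9],[0.004,0,0,0,0,0,0.9]]'
```

```text
clock: 6.9
eef_pos: [617.1, 26.8, 31.0]
tcp_rot: [-3.141, 0.001, 0.021]
contact_force: [-2.7, 4.9, -1.3]
opening: 0.142
grasp_force: 58.8
clock: 7.2
eef_pos: [621.5, 27.0, 31.1]
tcp_rot: [-3.141, 0.0, 0.021]
contact_force: [-1.8, 4.3, -1.8]
opening: 0.146
grasp_force: 58.9
```

```bash
python3 -m crank '[[0.002,0,0,0,0,0,0.9],[0.003,0,0,0,0,0,0.9],[0.003,0,0,0,0,0,0.9]]'
python3 - <<'E'
from rig import r,cams
from h import *
f=cams.grab_frame('wrist'); pickle.dump(f,open('w4.pkl','wb'))
cv2.imwrite('pics/w4.png',cv2.resize(f['image'][100:300,150:400,::-1],None,fx=2.8,fy=2.8,interpolation=cv2.INTER_CUBIC))
E
```

```text
clock: 7.5
eef_pos: [623.4, 27.0, 31.1]
tcp_rot: [-3.141, 0.003, 0.021]
contact_force: [-6.5, 6.1, 1.3]
opening: 0.145
grasp_force: 61.8
```

View pics/w4.png

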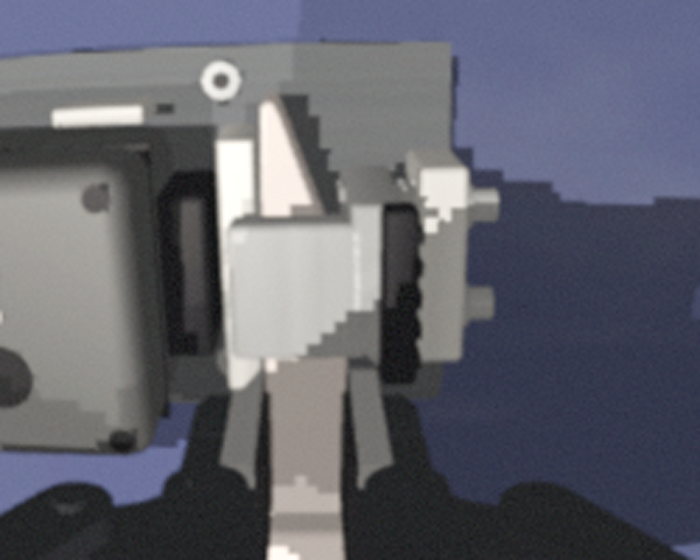

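The wedge blade stands between wall and arm with its tip out at the far side; the fingers are touching the wall. Next I open slightly, rise and move behind the butt with fingers shut.

```bash
python3 -m crank '[[0,0,0,0,0,0,0.75],[0,0,0,0,0,0,0.75],[0,0,0,0,0,0,0.75],[0,0,-0.01,0,0,0,0.75],[0,0,-0.03,0,0,0,0.75]]'
python3 -m crank '[[0,0,-0.03,0,0,0,0.8],[-0.03,0,-0.03,0,0,0,1],[-0.06,0,-0.03,0,0,0,1],[-0.06,0,-0.03,0,0,0,1],[-0.06,0,-0.03,0,0,0,1]]'
python3 -m crank '[[0,0,0.03,0,0,0,1],[0,0,0.058,0,0,0,1],[0,0,0.06,0,0,0,1],[0,0,0.06,0,0,0,1]]'
python3 - <<'E'
from rig import r,cams
from h import *
f=cams.grab_frame('wrist'); pickle.dump(f,open('w5.pkl','wb'))
cv2.imwrite('pics/w5.png',cv2.resize(f['image'][40:300,120:420,::-1],None,fx=2.2,fy=2.2,interpolation=cv2.INTER_CUBIC))
E
```

```text
clock: 8.05
eef_pos: [624.4, 26.3, 61.1]
tcp_rot: [3.141, 0.001, 0.021]
contact_force: [0.1, -0.7, -0.5]
opening: 0.247
grasp_force: 0.0
clock: 8.55
eef_pos: [565.8, 25.3, 92.6]
tcp_rot: [3.142, -0.003, 0.021]
contact_force: [0.3, 0.1, 0.2]
opening: -0.0
grasp_force: 0.0
clock: 8.95
eef_pos: [565.5, 25.4, 31.3]
tcp_rot: [3.142, 0.0, 0.021]
contact_force: [0.0, 0.7, 0.3]
opening: 0.001
grasp_force: 0.0
```

View pics/w5.png

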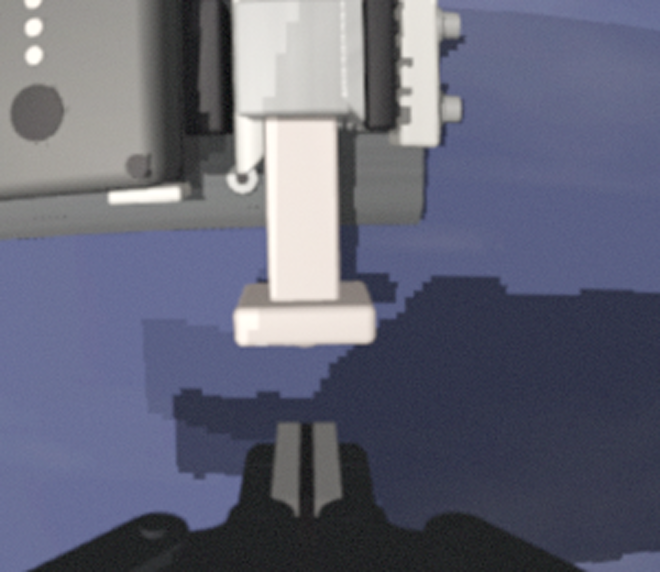

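The wedge is standing in place alone, with the closed fingers centred behind the boss (cols 307 vs 305). Pushing home.

```bash
python3 -m crank '[[0.007,0,0.001,0,0,0,1],[0.014,0,0.001,0,0,0,1],[0.019,0,0.001,0,0,0,1],[0.024,0,0.001,0,0,0,1],[0.028,0,0.001,0,0,0,1]]'
python3 -m crank '[[0.004,0,0,0,0,0,1],[0.008,0,0,0,0,0,1],[0.012,0,0,0,0,0,1],[0.012,0,0,0,0,0,1]]'
```

```text
clock: 9.5
eef_pos: [591.9, 26.0, 30.1]
tcp_rot: [-3.142, 0.002, 0.021]
contact_force: [-3.8, 0.9, -0.7]
opening: 0.003
grasp_force: 2.0
clock: 9.9
eef_pos: [605.4, 26.3, 30.3]
tcp_rot: [-3.141, -0.001, 0.021]
contact_force: [-2.0, 0.8, -0.2]
opening: 0.003
grasp_force: 0.8
```

```bash
python3 -m crank '[[0.002,0,0,0,0,0,1],[0.004,0,0,0,0,0,1],[0.004,0,0,0,0,0,1]]'
python3 -m crank '[[0.002,0,0,0,0,0,1],[0.002,0,0,0,0,0,1]]'
python3 -m crank '[[0.002,0,0,0,0,0,1],[0.002,0,0,0,0,0,1]]'
```

```text
clock: 10.2
eef_pos: [608.8, 26.3, 30.3]
tcp_rot: [-3.142, -0.0, 0.021]
contact_force: [-2.2, 1.3, 0.2]
opening: -0.001
grasp_force: 1.3
clock: 10.4
eef_pos: [610.8, 26.4, 30.3]
tcp_rot: [-3.142, -0.0, 0.021]
contact_force: [-2.8, 2.3, -1.2]
opening: 0.001
grasp_force: 1.4
clock: 10.6
eef_pos: [612.0, 26.4, 30.1]
tcp_rot: [-3.142, 0.002, 0.021]
contact_force: [-5.5, 2.3, 1.3]
opening: 0.002
grasp_force: 2.8
```

```bash
python3 -m crank '[[0.002,0,0,0,0,0,1],[0.002,0,0,0,0,0,1],[0.002,0,0,0,0,0,1]]'
python3 -m crank '[[0.002,0,0,0,0,0,1],[0.002,0,0,0,0,0,1],[0.002,0,0,0,0,0,1]]'
```

```text
clock: 10.9
eef_pos: [612.3, 26.4, 29.9]
tcp_rot: [3.142, 0.005, 0.021]
contact_force: [-10.6, 1.0, 5.9]
opening: -0.0
grasp_force: 5.3
clock: 11.2
eef_pos: [612.6, 26.4, 29.8]
tcp_rot: [3.142, 0.008, 0.021]
contact_force: [-16.6, 1.2, 9.9]
opening: -0.004
grasp_force: 8.2
```

The wedge stopped at its shoulder with force climbing, so it's home. Retreating, then turning above the pack.

```bash
python3 -m crank '[[-0.01,0,0,0,0,0,1],[-0.03,0,0,0,0,0,1],[-0.03,0,-0.04,0,0,0,0.8],[-0.03,0,-0.08,0,0,0,0.5],[-0.03,0,-0.12,0,0,0,0]]'
python3 -m crank '[[0.013,-0.012,0,0,0,-0.14,0],[0.026,-0.024,0,0,0,-0.28,0],[0.039,-0.036,0,0,0,-0.42,0],[0.052,-0.048,0,0,0,-0.56,0],[0.065,-0.06,0,0,0,-0.7,0]]'
python3 -m crank '[[0,0,0,0,0,-0.14,0],[0,0,0,0,0,-0.28,0],[0,0,0,0,0,-0.42,0],[0,0,0,0,0,-0.56,0],[0,0,0,0,0,-0.7,0]]'
python3 -m crank '[[0,0,0,0,0,-0.12,0],[0,0,0,0,0,-0.171,0],[0,0,0,0,0,-0.171,0],[0,0,0,0,0,-0.171,0]]'
python3 - <<'E'
from rig import r,cams
from h import *
f=cams.grab_frame('wrist'); pickle.dump(f,open('w6.pkl','wb'))
s=r.sense();print(s['clock'],s['eef_pos'],s['tcp_rot'],s['qpos'])
cv2.imwrite('pics/w6.png',cv2.resize(f['image'][:,:,::-1],(800,600),interpolation=cv2.INTER_CUBIC))
E
```

```text
clock: 11.7
eef_pos: [587.5, 25.6, 152.1]
tcp_rot: [3.141, -0.003, 0.021]
contact_force: [0.7, -0.8, -1.4]
opening: 0.506
grasp_force: 0.0
clock: 12.2
eef_pos: [652.1, 87.5, 151.0]
tcp_rot: [3.139, -0.003, 0.726]
contact_force: [-0.3, -0.2, 0.5]
opening: 1.004
grasp_force: 0.0
clock: 12.7
eef_pos: [651.6, 87.0, 150.9]
tcp_rot: [3.138, -0.0, 1.427]
contact_force: [0.1, 0.1, -0.3]
opening: 1.0
grasp_force: 0.0
clock: 13.1
eef_pos: [651.0, 87.1, 150.6]
tcp_rot: [3.14, 0.0, 1.59]
contact_force: [0.5, 0.2, 0.0]
opening: 1.002
grasp_force: 0.0
13.15 [650.87096801  87.12392023 150.57875883] [3.14026940e+00 2.76303652e-06 1.59015206e+00] [ 1.30856147e-01  5.01645608e-01  1.64393407e+00 -1.78850874e-04
  9.94698257e-01  1.11597746e-01]
```

View pics/w6.png

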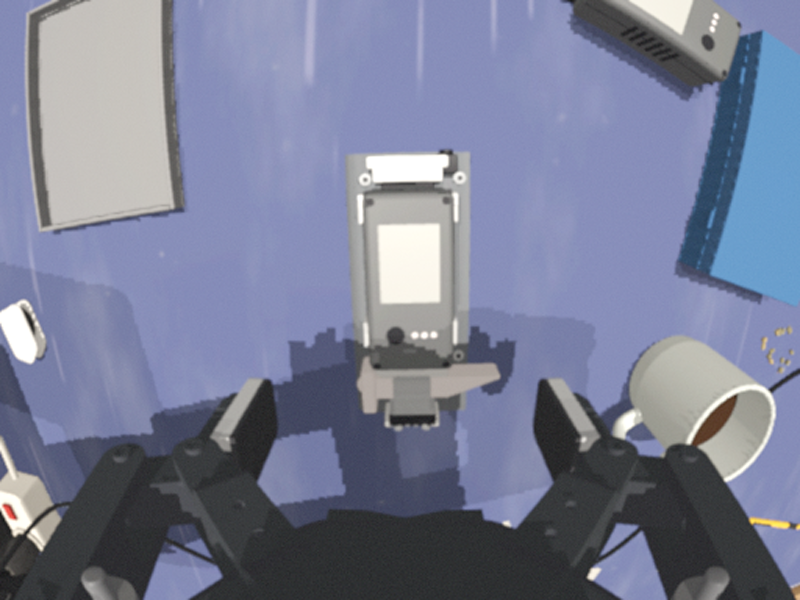

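The wedge sits home alone with the catch pushed out; the pack top is at cols 366-456, rows 192-365, and the tray is at upper left. Refine pack and tray positions.

Run:
```python
from h import *
f=pickle.load(open('w6.pkl','rb'))
o=lambda x,y:((x+.5)*.64-.5,(y+.5)*.64-.5)
for n,p,z in [('packL',(366,270),48),('packR',(456,270),48),('packL2',(366,205),48),('plate fl',(348,155),6),('plate fr',(470,153),6),('plateL',(351,300),6),('plateR',(469,300),6),('lip l',(367,180),20),('lip r',(447,180),20),('butt near',(361,385),30),('butt shoulder',(378,390),30),('wall near end',(372,352),24),('tray nr',(184,208),16),('tray nl',(42,231),16)]:
    print(n,cast(f,[o(*p)],z,1)[0].round(1))
T=np.array([[444.5,209.8]]);print()
```

```text
packL [630.9 107.4  48. ]
packR [676.3 108.3  48. ]
packL2 [630.8 140.3  48. ]
plate fl [616.9 165.3   6. ]
plate fr [686.8 167.9   6. ]
plateL [618.2  78.2   6. ]
plateR [690.3  79.5   6. ]
lip l [629.  151.4  20. ]
lip r [672.7 152.2  20. ]
butt near [625.8  32.7  30. ]
butt shoulder [635.9  29.6  30. ]
wall near end [632.1  51.9  24. ]
tray nr [517.1 137.4  16. ]
tray nl [393.6 128.2  16. ]
```

```bash
python3 -m crank '[[0.002,0.003,0.03,0,0,0,0],[0.002,0.003,0.06,0,0,0,0],[0.002,0.003,0.09,0,0,0,0],[0.002,0.003,0.11,0,0,0,0],[0.002,0.003,0.12,0,0,0,0]]' 80
python3 -m crank '[[0,0,0,0,0,0,0.1],[0,0,0,0,0,0,0.3],[0,0,0,0,0,0,0.6],[0,0,0,0,0,0,0.6],[0,0,0,0,0,0,0.6]]' 80
python3 -m crank '[[0,0,0,0,0,0,0.6],[0,0,0,0,0,0,0.6]]' 80
```

```text
clock: 13.65
eef_pos: [652.3, 89.0, 28.2]
tcp_rot: [-3.139, 0.0, 1.591]
contact_force: [-0.0, 0.3, -1.0]
opening: 1.001
grasp_force: 0.0
clock: 14.15
eef_pos: [654.6, 89.4, 32.0]
tcp_rot: [3.139, -0.0, 1.592]
contact_force: [-0.0, -0.3, 6.7]
opening: 0.527
grasp_force: 82.8
clock: 14.35
eef_pos: [654.6, 89.4, 32.1]
tcp_rot: [3.139, -0.0, 1.592]
contact_force: [-0.3, 0.3, 6.3]
opening: 0.526
grasp_force: 82.8
```

```bash
python3 -m crank '[[0.0011,0,-0.0027,0,-0.04,0,0.6],[0.0023,0,-0.0054,0,-0.08,0,0.6],[0.0036,0,-0.008,0,-0.12,0,0.6],[0.005,0,-0.0105,0,-0.16,0,0.6],[0.005,0,-0.0105,0,-0.16,0,0.6]]' 80
```

```text
clock: 14.85
eef_pos: [654.3, 94.9, 42.1]
tcp_rot: [3.139, 0.161, 1.593]
contact_force: [1.6, -3.5, 3.9]
opening: 0.524
grasp_force: 82.2
```

```bash
python3 -m crank '[[0.0011,0,-0.0027,0,-0.04,0,0.6],[0.0023,0,-0.0054,0,-0.08,0,0.6],[0.0036,0,-0.008,0,-0.12,0,0.6],[0.005,0,-0.0105,0,-0.16,0,0.6],[0.005,0,-0.0105,0,-0.16,0,0.6]]'
python3 -m crank '[[-0.004,0,0,0,0,0,0.6],[-0.008,0,0,0,0,0,0.6],[-0.012,0,0,0,0,0,0.6],[-0.016,0,0,0,0,0,0.6],[-0.016,0,0,0,0,0,0.6]]'
```

```text
clock: 15.35
eef_pos: [654.0, 100.6, 51.6]
tcp_rot: [3.14, 0.322, 1.593]
contact_force: [1.2, -6.5, 6.2]
opening: 0.524
grasp_force: 82.4
clock: 15.85
eef_pos: [653.2, 84.9, 55.3]
tcp_rot: [-3.141, 0.32, 1.591]
contact_force: [0.1, 0.2, -1.9]
opening: 0.529
grasp_force: 81.8
```

Run:
```python
from rig import r,cams
from h import *
f=cams.grab_frame('wrist'); g=cams.grab_frame('scene')
s=r.sense();print(s['clock'],s['eef_pos'],s['contact_force'])
a=cv2.resize(f['image'][:,:,::-1],(440,330)); b=cv2.resize(g['image'][160:310,160:300,::-1],(350,375),interpolation=cv2.INTER_CUBIC)
c=np.zeros((375,790,3),np.uint8); c[:330,:440]=a; c[:375,440:]=b
cv2.imwrite('pics/w7.png',c)
```

```text
15.95 [653.29647531  85.4918629   55.28679137] [ 0.47753573 -0.52042919 -3.22139592]
```

View pics/w7.png

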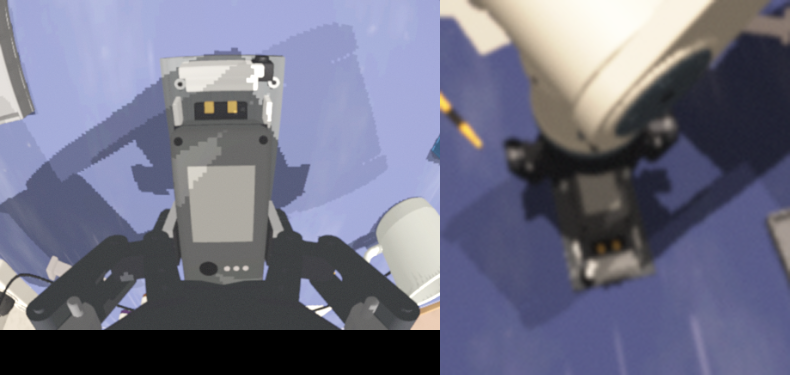

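The pack is tilted, drawn out of the lip (its contacts visible at left (225,107)), and its weight is on the gripper. Lifting, levelling, then carrying.

```bash
python3 -m crank '[[-0.006,0,-0.019,0,0,0,0.6],[-0.013,0,-0.038,0,0,0,0.6],[-0.019,0,-0.057,0,0,0,0.6],[-0.025,0,-0.076,0,0,0,0.6],[-0.031,0,-0.095,0,0,0,0.6]]'
python3 -m crank '[[0,0,0,0,0.08,0,0.6],[0,0,0,0,0.16,0,0.6],[0,0,0,0,0.24,-0.0,0.6],[0,0,0,0,0.32,-0.0,0.6],[0,0,0,0,0.32,0,0.6]]'
```

```text
clock: 16.45
eef_pos: [653.2, 86.4, 155.9]
tcp_rot: [-3.141, 0.32, 1.592]
contact_force: [0.2, -0.0, -2.7]
opening: 0.53
grasp_force: 83.8
clock: 16.95
eef_pos: [653.3, 84.6, 155.4]
tcp_rot: [-3.142, -0.001, 1.59]
contact_force: [0.4, -0.3, -3.0]
opening: 0.526
grasp_force: 83.9
```

```bash
python3 -m crank '[[0.012,-0.02,0,0,0,0,0.6],[0.03,-0.051,0,0,0,0,0.6],[0.048,-0.082,0,0,0,0,0.6],[0.06,-0.102,0,0,0,0,0.6]]'
python3 -m crank '[[0.018,-0.031,0,0,0,0,0.6],[0.036,-0.061,0,0,0,0,0.6],[0.05,-0.087,0,0,0,-0.03,0.6],[0.06,-0.102,0,0,0,-0.07,0.6],[0.06,-0.102,0,0,0,-0.07,0.6]]'
python3 -m crank '[[0,0,0.025,0,0,0,0.6],[0,0,0.05,0,0,0,0.6],[0,0,0.07,0,0,0,0.6],[0,0,0.08,0,0,0,0.6],[0,0,0.08,0,0,0,0.6]]'
python3 - <<'E'
from rig import r,cams
from h import *
f=cams.grab_frame('wrist'); g=cams.grab_frame('top')
s=r.sense();print(s['clock'],s['eef_pos'],s['tcp_rot'],s['contact_force'])
a=cv2.resize(f['image'][:,:,::-1],(440,330)); b=cv2.resize(g['image'][130:280,130:270,::-1],(350,375),interpolation=cv2.INTER_CUBIC)
c=np.zeros((375,790,3),np.uint8); c[:330,:440]=a; c[:375,440:]=b
cv2.imwrite('pics/w8.png',c)
E
```

```text
clock: 17.35
eef_pos: [547.6, 144.8, 154.9]
tcp_rot: [-3.14, 0.003, 1.593]
contact_force: [-0.2, -0.6, -3.5]
opening: 0.527
grasp_force: 84.0
clock: 17.85
eef_pos: [444.7, 202.7, 155.2]
tcp_rot: [-3.14, 0.002, 1.665]
contact_force: [0.9, 0.1, -3.7]
opening: 0.525
grasp_force: 84.0
clock: 18.35
eef_pos: [446.6, 201.5, 74.2]
tcp_rot: [-3.14, 0.001, 1.662]
contact_force: [-0.4, 0.2, -2.7]
opening: 0.531
grasp_force: 84.0
18.45 [447.51548603 201.95310532  75.73097383] [3.14107276e+00 2.93400026e-04 1.66175428e+00] [ 1.14450946  0.07213573 -2.53711459]
```

View pics/w8.png

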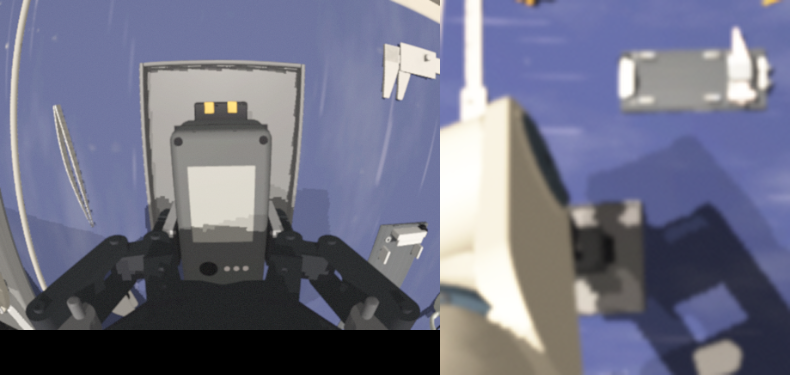

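The pack is centred and aligned over the tray. The top view shows the dock empty with the wedge still in the gap at right (740,70). Lowering gently.

```bash
python3 -m crank '[[0,0,0.015,0,0,0,0.6],[0,0,0.03,0,0,0,0.6],[0,0,0.039,0,0,0,0.6],[0,0,0.041,0,0,0,0.6],[0,0,0.041,0,0,0,0.6]]'
python3 -m crank '[[0,0,0.001,0,0,0,0.6],[0,0,0.002,0,0,0,0.6],[0,0,0.003,0,0,0,0.6],[0,0,0.004,0,0,0,0.6]]'
```

```text
clock: 18.95
eef_pos: [447.2, 201.9, 34.7]
tcp_rot: [3.141, -0.0, 1.662]
contact_force: [-0.6, -0.1, -3.4]
opening: 0.529
grasp_force: 84.0
clock: 19.35
eef_pos: [447.0, 201.9, 30.4]
tcp_rot: [3.141, -0.0, 1.662]
contact_force: [0.4, -0.0, -3.2]
opening: 0.528
grasp_force: 84.1
```

```bash
python3 -m crank '[[0,0,0.001,0,0,0,0.6],[0,0,0.002,0,0,0,0.6],[0,0,0.002,0,0,0,0.6]]'
python3 -m crank '[[0,0,0.001,0,0,0,0.6],[0,0,0.001,0,0,0,0.6]]'
```

```text
clock: 19.65
eef_pos: [446.9, 201.8, 29.0]
tcp_rot: [3.142, -0.0, 1.662]
contact_force: [-3.1, -1.2, 10.2]
opening: 0.525
grasp_force: 85.4
clock: 19.85
eef_pos: [446.9, 201.9, 29.0]
tcp_rot: [3.141, -0.0, 1.662]
contact_force: [-7.2, -4.8, 27.2]
opening: 0.523
grasp_force: 87.6
```

Down on the floor; releasing part-way and rising.

```bash
python3 -m crank '[[0,0,-0.002,0,0,0,0.6],[0,0,-0.002,0,0,0,0.4],[0,0,-0.002,0,0,0,0.32],[0,0,-0.002,0,0,0,0.32],[0,0,-0.002,0,0,0,0.32]]'
python3 -m crank '[[0,0,-0.01,0,0,0,0.32],[0,0,-0.03,0,0,0,0.32],[0,0,-0.06,0,0,0,0.32],[0,0,-0.1,0,0,0,0.32],[0,0,-0.13,0,0,0,0.32]]'
python3 -m crank '[[-0.03,0.03,0,0,0,0,0.32],[-0.06,0.06,0,0,0,0,0.32],[-0.06,0.06,0,0,0,0,0.32],[-0.06,0.06,0,0,0,0,0.32]]'
python3 - <<'E'
from rig import r,cams
from h import *
f=cams.grab_frame('wrist')
s=r.sense();print(s['clock'],s['eef_pos'],s['contact_force'],s['grasp_force'])
cv2.imwrite('pics/w9.png',f['image'][:,:,::-1])
E
```

```text
clock: 20.35
eef_pos: [446.9, 201.8, 29.2]
tcp_rot: [-3.141, 0.0, 1.662]
contact_force: [0.3, 0.7, -0.3]
opening: 0.682
grasp_force: 0.0
clock: 20.85
eef_pos: [447.1, 201.9, 161.9]
tcp_rot: [3.14, -0.0, 1.662]
contact_force: [1.1, 0.5, -0.3]
opening: 0.684
grasp_force: 0.0
clock: 21.25
eef_pos: [512.3, 146.9, 159.7]
tcp_rot: [-3.142, -0.0, 1.66]
contact_force: [-1.0, -0.1, 0.4]
opening: 0.677
grasp_force: 0.0
21.3 [511.50460994 147.35476211 159.41567052] [-0.83237016 -0.27679189  0.14301143] 0.0
```

View pics/w9.png

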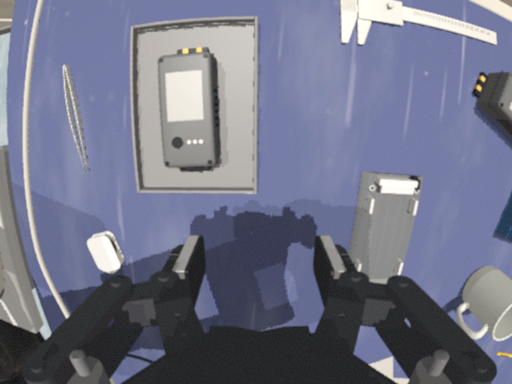

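The pack lies flat at (190,108) inside the tray (135-257, 18-190), and the gripper is clear. Handing in.

```bash
python3 -c "
from rig import sign_off
print(sign_off())"
```

```text
the job is handed in; nothing more can be done
None
```

The job is handed in at about 21 s: the last wrist picture shows the pack lying flat, right way up, in the tray, and the thick wedge was still propping the catch open when last seen, just before the pack was lowered; no verdict was returned.

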